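# Line the kitchen canisters up by size on their stand

## Task

Put the four loose aluminium canisters back on the wooden stand in order of size, going down from the big full canister that already stands at one end: the largest of the four on the rubber pad next to it, then each smaller one on the next pad, the smallest last. Stand each upright in the middle of its pad, setting it down rather than dropping it, and leave the big canister, the mug, the bottle and the phone where they are.

Things in the scene. Friction and masses are not known exactly. Their poses are not given: they have to be found in the camera images.
- canister_xl_center (a point): The largest loose canister: closed, round, aluminium, 97 mm in diameter (100 at the lid), 135 mm high to its flat lid. Lift it by the lid's knob (lid and knob are fast to it): black, round, 28 mm in diameter, 10 to 34 mm above the lid, on an 18 mm neck. About 320 g. Point: on its axis, half-way up, 84.5 mm above its underside; z up.
- canister_l_center (a point): The second largest loose canister: closed, round, aluminium, 86 mm in diameter (89 at the lid), 114 mm high to its flat lid. Lift it by the lid's knob (lid and knob are fast to it): black, round, 28 mm in diameter, 10 to 34 mm above the lid, on an 18 mm neck. About 250 g. Point: on its axis, half-way up, 74 mm above its underside; z up.
- canister_m_center (a point): The third largest loose canister: closed, round, aluminium, 75 mm in diameter (78 at the lid), 93 mm high to its flat lid. Lift it by the lid's knob (lid and knob are fast to it): black, round, 28 mm in diameter, 10 to 34 mm above the lid, on an 18 mm neck. About 190 g. Point: on its axis, half-way up, 63.5 mm above its underside; z up.
- canister_s_center (a point): The smallest loose canister: closed, round, aluminium, 64 mm in diameter (67 at the lid), 72 mm high to its flat lid. Lift it by the lid's knob (lid and knob are fast to it): black, round, 28 mm in diameter, 10 to 34 mm above the lid, on an 18 mm neck. About 140 g. Point: on its axis, half-way up, 53 mm above its underside; z up.
- canister_big_center (a point): The big, full canister of the set, over 2 kg, standing at one end of the wooden stand (either end); stays there. 110 mm in diameter, 156 mm high to the lid, 190 mm with the knob. Point: on its axis, half-way up, 95 mm above its underside, which is 18 mm above the counter.
- pad_a: One of four alike black rubber pads, 100 mm across, fixed in a straight row on the wooden stand, 112 mm apart centre to centre; the nearest is 125 mm from the big canister's axis. The letter tells nothing of its place in the row. Origin: centre of its underside, 18 mm above the counter; its top is at 21 mm. Its y axis runs along the row.
- pad_b: One of four alike black rubber pads, 100 mm across, fixed in a straight row on the wooden stand, 112 mm apart centre to centre; the nearest is 125 mm from the big canister's axis. The letter tells nothing of its place in the row. Origin: centre of its underside, 18 mm above the counter; its top is at 21 mm. Its y axis runs along the row.
- pad_c: One of four alike black rubber pads, 100 mm across, fixed in a straight row on the wooden stand, 112 mm apart centre to centre; the nearest is 125 mm from the big canister's axis. The letter tells nothing of its place in the row. Origin: centre of its underside, 18 mm above the counter; its top is at 21 mm. Its y axis runs along the row.
- pad_d: One of four alike black rubber pads, 100 mm across, fixed in a straight row on the wooden stand, 112 mm apart centre to centre; the nearest is 125 mm from the big canister's axis. The letter tells nothing of its place in the row. Origin: centre of its underside, 18 mm above the counter; its top is at 21 mm. Its y axis runs along the row.
There are look-alikes about, which are no part of the job. What is shaped like the part that bears canister_xl_center but blue or yellow is not meant.

How it is judged:
By the outcome, as a careful person would: the job done as asked, in the order asked, and still so for the second after the job is handed in, with the robot touching nothing.
It also fails if it takes over 109 s, if anything falls off the work surface, if the arm or the gripper's body presses on something with over 40 N, if the wrist force passes 120 N, or if a joint passes its speed limit or range.

## Robot

A 6-joint arm with a two-finger parallel gripper is mounted at the origin on the work surface. World frame = base frame: x ahead of the robot, y to its left, z up, the work surface at z = 0. Lengths are in m, angles in rad, forces in N, time in s.
With the tool pointing down it reaches from about 0.35 to 0.775 m from the base axis. Payload 5.5 kg.
Tool frame: the origin (TCP) lies at the very end of the fingers, on their centre line; the grasp point (between the pads) lies env.grasp_offset behind it (env.grasp_offset is the distance from the TCP to the grasp point, in m); x points along the fingers, y is the direction in which the jaws open and shut, and the axes are right-handed (so a half turn about x gives the same grasp; the last joint's range is limited). The gripper opens to 85 mm and grips with 20 to 120 N. Pads are 22 mm wide; open, the fingers measure 114 mm over their backs; the gripper's body (76 mm by 85 mm) begins 54 mm behind the grasp point. The pads swing forward as they close: fully open they stand 13 mm farther back than shut.
Start: joints at [1.083, 0.313, 0.046, 1.304, 0, 1.431], TCP at [0.196, 0.541, 0.231] pointing down, gripper open.
Joint ranges: [-2.76, 2.76], [-0.86, 1.69], [-1.03, 1.26], [-2.2, 2.34], [-1.47, 1.5], [-3.14, 3.14]. Speed limits (rad/s): [2.57, 2.57, 3.14, 3.14, 3.14, 3.14].

## Interface

Orientations are given as a unit quaternion [w, x, y, z].
In Python, from workcell import get_state, viewer, job, env gives the robot as it stands.
- The arm moves only by the tool send_rows, never from a script. Its argument "plan" is a list of rows, each a list of 6 numbers: the shift along the tool's x, y, z in mm, then the turn, a rotation vector about the tool's x, y, z in degrees. A call has exactly 10 rows; each row is the pose to reach, as a shift and turn from the pose commanded when the call began, along the tool's axes at that moment; what a row does not reach only later rows make up. A row lasts 1/8 s, in which the tool goes at most 62.5 mm and 10.7 degrees, less where a joint would pass 70% of its speed; a pose out of reach is approached as far as the arm can. A call with a gripper value outside its range is refused whole. "claw" is the finger opening in mm, from 0 to 85.4, set as the call begins (left out, the last holds). The fingers move at their own pace and stop on an object; "newtons" is the grip in N (left out, the last holds). Time passes only in rows, so rows that repeat a pose let the fingers close, or fill a call up. It gives the time, the measured TCP pose, the force and the opening at its end, in the units of the state.
- get_state(): the state, without advancing time (a new reading comes with each control period).
- viewer.read_camera(name): name is "scene" or "side" or "wrist"; returns a dict with "frame" (420x560x3 uint8, blue, green, red), "mtx" (3x3 intrinsics, pixels), "rvec" (rotation vector, rad) and "tvec" (3), from world to camera coordinates, as OpenCV has them. Camera axes: x right, y down, z forward; pixel columns grow to the right and rows downward; lengths in m; the calibration is good to about 2 mm. A picture is of the moment at which its call begins. There is no depth.
- job.hand_in(): hands the job in, once; it reports no verdict.
The state is a dict: "clock": time; "joint_pos": joint angles; "qvel": joint speeds; "tau": joint torques, N m; "tcp_pos": TCP position; "orientation": TCP orientation; "wrist_force": force on the tool from outside, world axes, zero at the start; "ft_torque": the same for the moment, N m; "finger_gap": finger opening in m.
Only numpy, scipy, OpenCV 4.12 (cv2) and the standard library are available. Lean on these libraries where they do the work, as an engineer would, in place of code of your own. Each camera call takes 0.05 s, during which the arm holds its last target.

## Working session

There is one attempt and no reset: what is moved stays moved. The work goes in short steps, Python scripts to look and compute and a tool call to move; the robot and the scene stay as the last step left them, time stands still between calls to the robot, and variables do not carry over. Pictures are saved under pics/ and viewed, and the job is handed in when it is done.

Besides the shell and the picture viewer there is one more tool, called after "Call:" by a JSON object that holds its "method" and its "body". send_rows: Moves the arm, as the interface text tells. Its arguments: {"type":"object","properties":{"plan":{"type":"array"},"claw":{"type":"number"},"newtons":{"type":"number"}},"required":["plan"]}

```bash
ls; mkdir -p pics
python3 - <<'E'
from workcell import get_state, viewer, job, env
import cv2
s=get_state(); print(s); print(env.grasp_offset)
for n in ("scene","side","wrist"):
    d=viewer.read_camera(n); cv2.imwrite(f"pics/{n}0.png",d["frame"]); print(n,d["mtx"].tolist(),d["rvec"],d["tvec"])
E
```

```text
pics
{'clock': 0.0, 'joint_pos': array([1.08340918e+00, 3.14017825e-01, 4.49914841e-02, 1.30361971e+00,
       2.15251592e-05, 1.43120742e+00]), 'qvel': array([ 0.00028969, -0.00032652,  0.00062481, -0.00107926, -0.00074902,
       -0.00054477]), 'tau': array([ 2.95657883e-04, -4.80623746e+01,  2.98536873e+01,  1.93281274e-02,
       -1.47276805e-04,  4.16292067e-08]), 'tcp_pos': array([0.19573099, 0.54011583, 0.23040409]), 'orientation': array([ 0.69623271,  0.12172662,  0.69665054, -0.12296613]), 'wrist_force': array([ 0.05037608, -0.78912458, -0.01791676]), 'ft_torque': array([0.02148909, 0.01704703, 0.03917634]), 'finger_gap': 0.08548106956200552}
0.0187
scene [[440.4797259839616, 0.0, 284.8860011962414], [0.0, 440.4797259839616, 207.52065261213212], [0.0, 0.0, 1.0]] [ 2.38778747  1.09850135 -0.32171927] [-0.30238874 -0.2880696   1.33896075]
side [[456.64513467270456, 0.0, 270.66858589513527], [0.0, 456.64513467270456, 211.26263329288986], [0.0, 0.0, 1.0]] [ 2.20298537  1.23166337 -0.45147067] [-0.20008265 -0.25797951  1.60540487]
wrist [[375.5103430125122, 0.0, 283.6179505870911], [0.0, 375.5103430125122, 205.85048573363372], [0.0, 0.0, 1.0]] [-2.3444353  -1.64556507 -0.26502664] [-0.57424152 -0.04168452  0.38099849]
```

View pics/scene0.png

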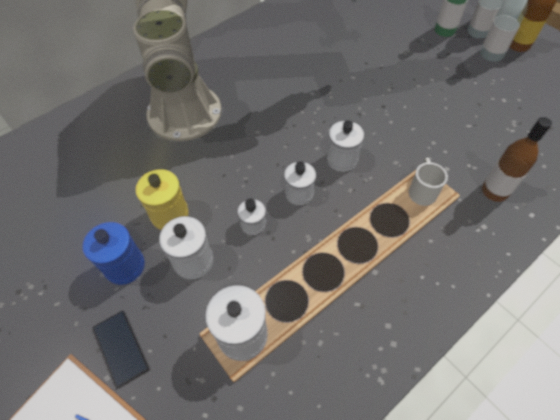

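View pics/side0.png

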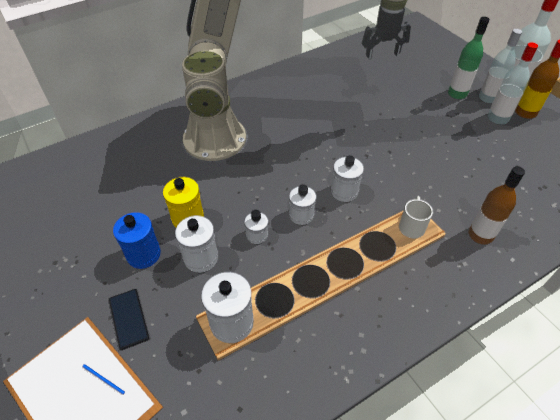

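View pics/wrist0.png

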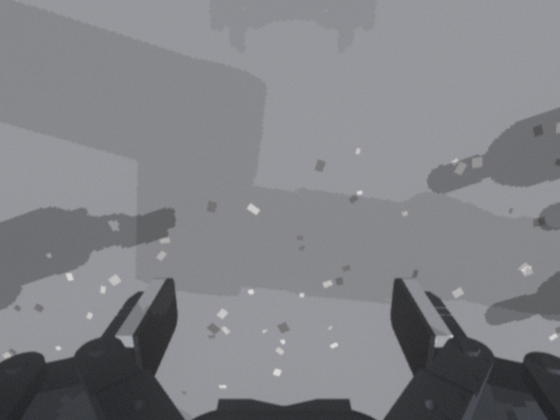

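The scene picture shows the stand running from (215,335) to (455,195). The big canister is at its lower-left end (238,320), with four free pads at (287,300), (323,271), (357,244) and (389,219). The loose canisters look like XL at (187,247), S at (252,217), M at (300,182) and L at (345,145). The mug stands at the far end of the stand. In the side view the same things are at (198,243), (256,226), (303,204) and (347,178).

```bash
cat > h.py <<'E'
import numpy as np, cv2
from workcell import get_state, viewer, job, env
def cam(n):
    d=viewer.read_camera(n); R=cv2.Rodrigues(np.array(d["rvec"],float))[0]
    return dict(img=d["frame"],K=np.array(d["mtx"]),R=R,t=np.array(d["tvec"],float).ravel(),rv=np.array(d["rvec"],float))
def ray(c,uv):
    v=np.linalg.inv(c["K"])@[uv[0],uv[1],1]; return -c["R"].T@c["t"], c["R"].T@v
def onplane(c,uv,z):
    o,d=ray(c,uv); return o+d*(z-o[2])/d[2]
def proj(c,p):
    return cv2.projectPoints(np.array(p,float).reshape(-1,1,3),c["rv"],c["t"],c["K"],None)[0].reshape(-1,2)
def tri(c1,u1,c2,u2):
    P=[c["K"]@np.c_[c["R"],c["t"]] for c in (c1,c2)]
    x=cv2.triangulatePoints(P[0],P[1],np.array(u1,float).reshape(2,1),np.array(u2,float).reshape(2,1)); return (x[:3]/x[3]).ravel()
def blob(img,seed,thr=45,win=14):
    g=img.max(2); m=(g<thr).astype(np.uint8)
    n,l,st,ce=cv2.connectedComponentsWithStats(m)
    x,y=seed; best=None
    for i in range(1,n):
        d=np.hypot(*(ce[i]-seed))
        if st[i,4]>25 and d<win and (best is None or d<best[0]): best=(d,i)
    if best is None: return None
    i=best[1]; return ce[i],st[i],l==i
E
python3 - <<'E'
from h import *
A,B=cam("scene"),cam("side")
cv2.imwrite("pics/sc_crop.png",cv2.resize(A["img"][100:380,90:450],None,fx=2.1,fy=2.1,interpolation=cv2.INTER_CUBIC))
K={'big':((234,309),(225,288)),'xl':((180,230),(196,226)),'l':((348,127),(350,161)),'m':((300,168),(303,190)),'s':((251,205),(256,216))}
for k,(a,b) in K.items():
    print(k,A["img"][a[1],a[0]],B["img"][b[1],b[0]])
    for thr in(30,45):
        r,s=blob(A["img"],a,thr),blob(B["img"],b,thr)
        if r and s: print(thr,r[0].round(1),r[1],s[0].round(1),s[1],tri(A,r[0],B,s[0]).round(4))
P=[((287,300),(274,299)),((323,271),(311,281)),((357,244),(346,263)),((389,219),(378,245))]
for a,b in P:
    for thr in(30,45):
        r,s=blob(A["img"],a,thr),blob(B["img"],b,thr)
        if r and s: print(thr,r[0].round(1),r[1],s[0].round(1),s[1],tri(A,r[0],B,s[0]).round(4),onplane(A,r[0],.021).round(4),onplane(B,s[0],.021).round(4))
    print(A["img"][a[1],a[0]],B["img"][b[1],b[0]])
E
```

```text
big [76 76 76] [42 39 37]
xl [62 63 65] [20 19 21]
l [56 54 53] [55 53 53]
m [60 59 57] [54 51 48]
s [60 58 59] [40 37 40]
[58 61 65] [37 41 41]
[50 56 63] [46 48 54]
[51 55 62] [41 47 51]
[53 58 64] [49 53 58]
```

View pics/sc_crop.png

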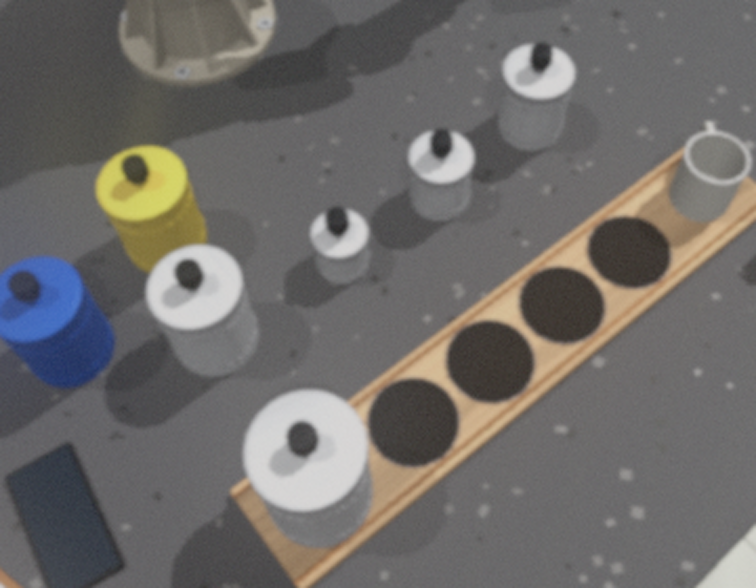

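Run:
```python
from h import *
A,B=cam("scene"),cam("side")
def lid(c,seed,H,r=None):
    img=cv2.GaussianBlur(c["img"],(0,0),.7); g=img.min(2)
    for thr in (150,165,180):
        m=(g>thr).astype(np.uint8); n,l,st,ce=cv2.connectedComponentsWithStats(m)
        x,y=seed; lab=l[y-12:y+22,x-22:x+22]; ids=lab[lab>0]
        if len(ids)==0: continue
        i=np.bincount(ids).argmax(); cs,_=cv2.findContours((l==i).astype(np.uint8),cv2.RETR_EXTERNAL,cv2.CHAIN_APPROX_NONE)
        h=cv2.convexHull(max(cs,key=cv2.contourArea)).reshape(-1,2)
        w=np.array([onplane(c,p,H)[:2] for p in h]); (cx,cy),rad=cv2.minEnclosingCircle(w.astype(np.float32))
        print("   ",thr,(cx.__round__(4),cy.__round__(4)),"diam",round(2*rad*1000,1), "bbox",st[i][:5])
K={'big':((234,309),(225,288),.174),'xl':((180,230),(196,226),.135),'l':((348,127),(350,161),.114),'m':((300,168),(303,190),.093),'s':((251,205),(256,216),.072)}
for k,(a,b,H) in K.items():
    print(k); lid(A,a,H); print('   side'); lid(B,b,H)
# knobs
for k,(a,b,H) in K.items():
    for nm,c,(x,y) in(("A",A,a),("B",B,b)):
        g=c["img"].max(2).astype(int); w=g[y-12:y+13,x-12:x+13]; print(k,nm,w.min()); 
g=A["img"].max(2); x,y=348,127; print(g[y-10:y+16,x-12:x+12])
g=B["img"].max(2); x,y=350,161; print(g[y-10:y+16,x-12:x+12])
# pads
P=[((287,300),(274,299)),((323,271),(311,281)),((357,244),(346,263)),((389,219),(378,245))]
for nm,c,j in(("A",A,0),("B",B,1)):
    r=c["img"][:,:,2].copy()
    for p in P:
        x,y=p[j]; m=((cv2.GaussianBlur(r,(0,0),.7)<105)).astype(np.uint8); 
        # restrict to non-grey: local window mask via flood
        l=cv2.connectedComponents(m)[1]; mm=(l==l[y,x]).astype(np.uint8)
        M=cv2.moments(mm,True); u=(M['m10']/M['m00'],M['m01']/M['m00']); print(nm,p[j],mm.sum(),np.round(u,1),onplane(c,u,.021).round(4))
```

```text
big
    150 (0.6539, -0.2788) diam 118.0 bbox [ 206  285   60   59 2542]
    165 (0.6532, -0.2807) diam 112.4 bbox [ 206  286   59   57 2401]
    180 (0.6542, -0.281) diam 110.6 bbox [ 207  286   58   57 2168]
   side
    150 (0.6569, -0.2784) diam 113.2 bbox [ 202  272   50   45 1565]
    165 (0.6568, -0.279) diam 111.3 bbox [ 202  272   49   44 1503]
    180 (0.6574, -0.2796) diam 109.9 bbox [ 202  273   49   43 1390]
xl
    150 (0.4266, -0.2601) diam 100.2 bbox [ 160  217   46   40 1266]
    165 (0.4265, -0.2604) diam 98.1 bbox [ 160  217   45   40 1171]
    180 (0.4265, -0.2603) diam 96.0 bbox [ 161  217   44   39 1024]
   side
    150 (0.4309, -0.2577) diam 98.5 bbox [176 216  37  31 767]
    165 (0.4307, -0.258) diam 97.2 bbox [176 216  37  30 731]
    180 (0.431, -0.2578) diam 96.4 bbox [176 216  37  30 664]
l
    150 (0.4403, 0.2326) diam 90.1 bbox [329 121  35  26 578]
    165 (0.4403, 0.2326) diam 87.5 bbox [330 122  34  25 504]
    180 (0.4402, 0.2325) diam 84.2 bbox [331 122  32  24 413]
   side
    150 (0.4452, 0.2344) diam 88.9 bbox [334 157  30  21 400]
    165 (0.4451
[... 5952 characters left out ...]
37 236 235 235 235 237
  234 236 233 230 195 127]
 [ 96 144 203 223 231 234 234 234 236 235 234 236 237 236 236 235 236 236
  232 230 214 185 128 120]
 [102  97 106 165 204 216 225 230 235 236 234 237 236 236 233 233 231 227
  208 182 166 121 126 126]]
A (287, 300) 1349 [286.4 300.8] [ 0.6565 -0.1575  0.021 ]
A (323, 271) 1197 [323.  271.9] [ 0.6589 -0.0456  0.021 ]
A (357, 244) 1075 [357.2 244.9] [0.6614 0.0662 0.021 ]
A (389, 219) 993 [389.5 219.5] [0.6642 0.1789 0.021 ]
B (274, 299) 1035 [274.3 299.9] [ 0.6596 -0.1551  0.021 ]
B (311, 281) 939 [310.5 280.8] [ 0.6622 -0.0433  0.021 ]
B (346, 263) 868 [344.8 262.8] [0.6651 0.0683 0.021 ]
B (378, 245) 812 [377.4 245.6] [0.6679 0.1804 0.021 ]
```

```bash
cat >> h.py <<'E'
from scipy.spatial.transform import Rotation as Ro
def cur():
    s=get_state(); q=s["orientation"]; return s,Ro.from_quat([q[1],q[2],q[3],q[0]])
def shift(p,R=None,p0=None):
    s,R0=cur(); R=R or R0; p0=s["tcp_pos"] if p0 is None else p0
    return (R.as_matrix().T@(np.array(p)-p0)*1000).round(1)
E
python3 - <<'E'
from h import *
s,R=cur(); print(R.as_matrix().round(3))
for sg in(1,-1):
    M=np.array([[0,sg,0],[0,0,-sg],[-1,0,0.]]); T=Ro.from_matrix(M); print(sg,np.degrees((R.inv()*T).as_rotvec()).round(2))
for p in [(.45,.15,.24),(.4287,-.259,.24)]: print(p,shift(p))
A,B=cam("scene"),cam("side")
h=cv2.cvtColor(A["img"],cv2.COLOR_BGR2HSV)
for n,lo,hi in(("y",20,35),("b",105,125)):
    m=((h[...,0]>lo)&(h[...,0]<hi)&(h[...,1]>120)).astype(np.uint8); x,y,w,hh=cv2.boundingRect(max(cv2.findContours(m,0,1)[0],key=cv2.contourArea)); print(n,(x,y,w,hh),onplane(A,(x+w*.45,y+21),.135).round(3))
E
```

```text
[[-0.     0.341  0.94 ]
 [-0.     0.94  -0.341]
 [-1.    -0.    -0.   ]]
1 [7.007e+01 1.000e-02 2.000e-02]
-1 [-1.0993e+02 -2.0000e-02  1.0000e-02]
(0.45, 0.15, 0.24) [  -8.8 -280.5  371.9]
(0.4287, -0.259, 0.24) [  -8.7 -672.3  491.3]
y (136, 170, 52, 58) [ 0.293 -0.235  0.135]
b (83, 222, 61, 63) [ 0.339 -0.389  0.135]
```

Call:
{"method": "send_rows", "body": {"plan": [[-2,-15,20,4,0,0],[-4,-55,75,12,0,0],[-6,-100,130,20,0,0],[-8,-145,190,30,0,0],[-9,-190,250,40,0,0],[-9,-230,305,50,0,0],[-9,-255,340,59,0,0],[-9,-272,361,66,0,0],[-9,-280,372,70,0,0],[-9,-280,372,70,0,0]], "claw": 70, "newtons": 70}}

```text
clock: 1.7
tcp_pos: [0.4508, 0.1496, 0.2403]
orientation: [0.5, 0.5, 0.5, -0.5]
wrist_force: [0.1, 0.1, 0.2]
finger_gap: 0.0699
```

Run:
```python
from h import *
s,R=cur(); print(s["clock"],R.as_matrix().round(3),s["joint_pos"].round(2))
for p in [(.4287,-.259,.23)]: print(p,shift(p))
```

```text
1.7 [[-0.     1.    -0.001]
 [ 0.    -0.001 -1.   ]
 [-1.    -0.    -0.   ]] [ 0.15  0.12 -0.18  1.27  0.    1.72]
(0.4287, -0.259, 0.23) [ 10.2 -21.8 408.6]
```

Call:
{"method": "send_rows", "body": {"plan": [[2,-1,20,0,0,0],[4,-4,65,0,0,0],[5,-7,120,0,0,0],[5,-10,180,0,0,0],[5,-13,240,0,0,0],[5,-16,300,0,0,0],[5,-19,350,0,0,0],[5,-21,388,0,0,0],[5,-22,409,0,0,0],[5,-22,409,0,0,0]]}}

```text
clock: 2.95
tcp_pos: [0.429, -0.2584, 0.2351]
orientation: [0.5, 0.5, 0.501, -0.5]
wrist_force: [-0.1, 1.2, 0.1]
finger_gap: 0.0699
```

Run:
```python
from h import *
s,R=cur(); print(s["clock"],s["tcp_pos"],s["joint_pos"].round(2))
W=cam("wrist"); print(proj(W,[.4287,-.259,.169]))
for uv in proj(W,[[.4287,-.259,.169],[.4287,-.259,.135]]): cv2.circle(W["img"],tuple(int(v) for v in uv),3,(0,0,255),1)
cv2.imwrite("pics/w1.png",W["img"])
```

```text
2.95 [ 0.42898029 -0.25843908  0.23508714] [-0.7   0.17 -0.13  1.27  0.    0.87]
[[283.0368214  225.61695543]]
```

View pics/w1.png

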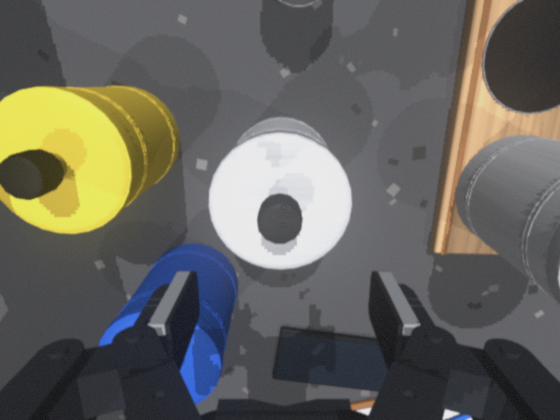

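The wrist view shows XL's lid at about (280,200) with the knob at about (280,218). Yellow is left of it at (70,160), blue is below left, and the phone is at the bottom. I'll measure the knob from this view.

```bash
cat >> h.py <<'E'
def wristfit(W,H,guess,rl,save=None):
    """lid: bright disc at lid height H; knob: dark disc top at H+.034"""
    img=W["img"]; g=cv2.GaussianBlur(img,(0,0),.7); out=[]
    u=proj(W,[guess[0],guess[1],H+.034])[0].astype(int)
    l=cv2.connectedComponents((g.min(2)>180).astype(np.uint8))[1]
    rp=int(np.linalg.norm(proj(W,[guess[0]+rl,guess[1],H])[0]-proj(W,[guess[0],guess[1],H])[0]))
    y0,x0=max(u[1]-rp,0),max(u[0]-rp,0); lab=l[y0:u[1]+rp,x0:u[0]+rp]; i=np.bincount(lab[lab>0]).argmax()
    h=cv2.convexHull(max(cv2.findContours((l==i).astype(np.uint8),0,1)[0],key=cv2.contourArea)).reshape(-1,2)
    w=np.array([onplane(W,p,H)[:2] for p in h],np.float32); c,r=cv2.minEnclosingCircle(w); print("lid",np.round(c,4),"diam",round(2000*r,1))
    l=cv2.connectedComponents((g.max(2)<105).astype(np.uint8))[1]
    lab=l[u[1]-12:u[1]+12,u[0]-12:u[0]+12]; i=np.bincount(lab[lab>0]).argmax()
    cs=max(cv2.findContours((l==i).astype(np.uint8),0,1)[0],key=cv2.contourArea)
    w=np.array([onplane(W,p,H+.034)[:2] for p in cs.reshape(-1,2)],np.float32); c,r=cv2.minEnclosingCircle(w); print("knob",np.round(c,4),"diam",round(2000*r,1),cv2.boundingRect(cs))
E
python3 - <<'E'
from h import *
W=cam("wrist"); wristfit(W,.135,(.4287,-.259),.05)
# calibration check with the big canister base / pad1 in view
E
```

```text
lid [ 0.4265 -0.2569] diam 97.2
knob [ 0.4264 -0.2546] diam 30.4 (259, 196, 43, 48)
```

Call:
{"method": "send_rows", "body": {"plan": [[10,0,0,0,0,0],[25,-1,0,0,0,0],[40,-1,0,0,0,0],[55,-1,0,0,0,0],[67,-1,-1,0,0,0],[77,-1,-1,0,0,0],[85,-1,-1,0,0,0],[91,-1,-1,0,0,0],[95,-1,-1,0,0,0],[95,-1,-1,0,0,0]]}}

```text
clock: 4.3
tcp_pos: [0.4278, -0.2574, 0.1402]
orientation: [0.5, 0.5, 0.5, -0.5]
wrist_force: [-0.3, -0.2, 0.6]
finger_gap: 0.0698
```

Call:
{"method": "send_rows", "body": {"plan": [[0,0,0,0,0,0],[0,0,0,0,0,0],[0,0,0,0,0,0],[0,0,0,0,0,0],[0,0,0,0,0,0],[0,0,0,0,0,0],[0,0,0,0,0,0],[0,0,0,0,0,0],[0,0,0,0,0,0],[0,0,0,0,0,0]], "claw": 20, "newtons": 70}}

```text
clock: 5.55
tcp_pos: [0.4278, -0.2576, 0.1407]
orientation: [0.5, 0.5, 0.5, -0.5]
wrist_force: [-3.1, 0.4, 5.4]
finger_gap: 0.0259
```

Run:
```python
from h import *
s,R=cur(); print(s["clock"],s["tcp_pos"],s["wrist_force"],s["finger_gap"])
A=cam("side"); cv2.imwrite("pics/s1.png",cv2.resize(A["img"][130:380,90:400],None,fx=2.4,fy=2.4))
```

```text
5.55 [ 0.42775391 -0.25762367  0.14073177] [-3.1436324   0.40877666  5.42541556] 0.025857959565451255
```

View pics/s1.png

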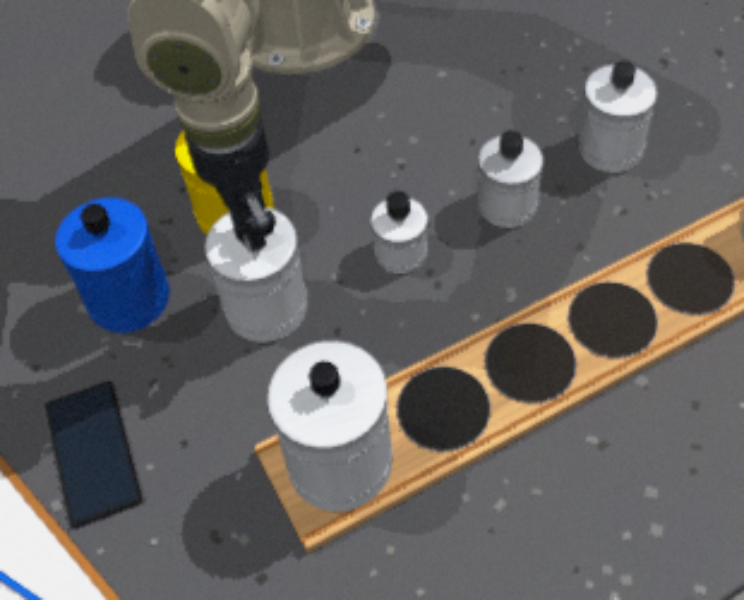

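The side view shows the fingers on XL's knob, with the gripper clear of the yellow and blue ones. Next I lift a little and check.

Call:
{"method": "send_rows", "body": {"plan": [[-2,0,0,0,0,0],[-6,0,0,0,0,0],[-12,0,0,0,0,0],[-20,0,0,0,0,0],[-30,0,0,0,0,0],[-40,0,0,0,0,0],[-48,0,0,0,0,0],[-54,0,0,0,0,0],[-57,0,0,0,0,0],[-58,0,0,0,0,0]]}}

```text
clock: 6.85
tcp_pos: [0.4278, -0.2574, 0.1983]
orientation: [0.5, 0.5, 0.5, -0.5]
wrist_force: [0.8, -0.1, -3.4]
finger_gap: 0.0262
```

Run:
```python
from h import *
s,R=cur(); print(s["clock"],s["tcp_pos"],s["wrist_force"],s["ft_torque"],s["finger_gap"])
A=cam("side"); cv2.imwrite("pics/s2.png",cv2.resize(A["img"][130:380,90:400],None,fx=2.4,fy=2.4))
A=cam("wrist"); cv2.imwrite("pics/w2.png",A["img"])
```

```text
6.85 [ 0.4277959  -0.25744257  0.19831047] [ 0.77047599 -0.08744206 -3.43426758] [ 0.05179559 -0.02399775  0.01675118] 0.02615243909755113
```

View pics/s2.png

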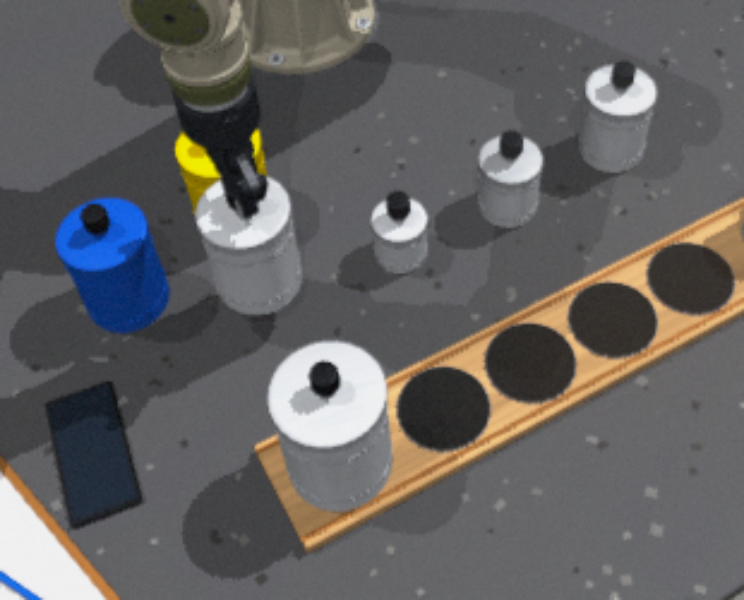

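View pics/w2.png

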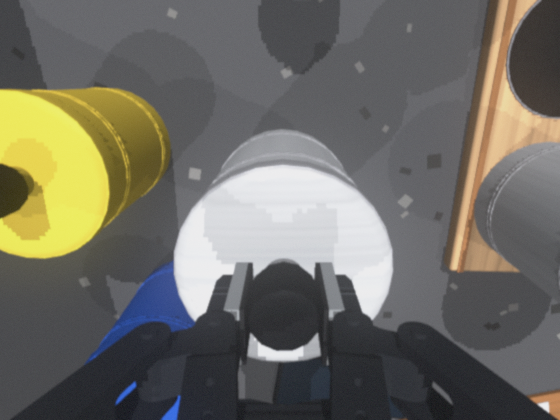

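Run:
```python
from h import *
W=cam("wrist"); s,R=cur(); H=.135+.0576
print(s["tcp_pos"],s["ft_torque"],s["wrist_force"])
g=W["img"].min(2); m=(g>150).astype(np.uint8); m[:130]=0;
cs=max(cv2.findContours(m,0,1)[0],key=cv2.contourArea); h=cv2.convexHull(cs).reshape(-1,2)
w=np.array([onplane(W,p,H)[:2] for p in h],np.float32)
k=np.abs(h[:,1]-255)<85; k=(h[:,1]<300)
# algebraic circle fit on the arc
w=w[k]; A=np.c_[2*w,np.ones(len(w))]; x=np.linalg.lstsq(A,(w**2).sum(1),rcond=None)[0]; print(x[:2],2000*np.sqrt(x[2]+x[0]**2+x[1]**2),len(w))
```

```text
[ 0.42769929 -0.25733797  0.19801096] [-0.00084062 -0.01881414  0.0818608 ] [ 0.30829958 -0.48858485 -3.90258539]
[ 0.42754752 -0.25584668] 96.68704048771863 33
```

Call:
{"method": "send_rows", "body": {"plan": [[0,3,-3,0,0,0],[0,10,-9,0,0,0],[0,21,-20,0,0,0],[0,34,-33,0,0,0],[0,48,-46,0,0,0],[0,62,-59,0,0,0],[0,74,-70,0,0,0],[0,84,-79,0,0,0],[0,90,-85,0,0,0],[0,92,-87,0,0,0]]}}

```text
clock: 8.25
tcp_pos: [0.5199, -0.17, 0.1982]
orientation: [0.5, 0.5, 0.5, -0.5]
wrist_force: [-0.1, 0.2, -3.4]
finger_gap: 0.0264
```

```bash
cat > w.py <<'E'
from h import *
import sys
s,R=cur(); print(s["clock"].__round__(2),s["tcp_pos"].round(4),s["wrist_force"].round(1),s["finger_gap"].round(4))
for n in sys.argv[2:]:
    W=cam(n); cv2.imwrite(f"pics/{sys.argv[1]}_{n}.png",W["img"])
E
python3 w.py xl3 wrist
```

```text
Traceback (most recent call last):
  File "w.py", line 3, in <module>
    s,R=cur(); print(s["clock"].__round__(2),s["tcp_pos"].round(4),s["wrist_force"].round(1),s["finger_gap"].round(4))
                                                                                             ^^^^^^^^^^^^^^^^^^^^^
AttributeError: 'float' object has no attribute 'round'
```

```bash
sed -i 's/s\["finger_gap"\].round(4)/round(s["finger_gap"],4)/' w.py
python3 w.py xl3 wrist
```

```text
8.25 [ 0.5199 -0.17    0.1982] [-0.1  0.2 -3.4] 0.0264
```

View pics/xl3_wrist.png

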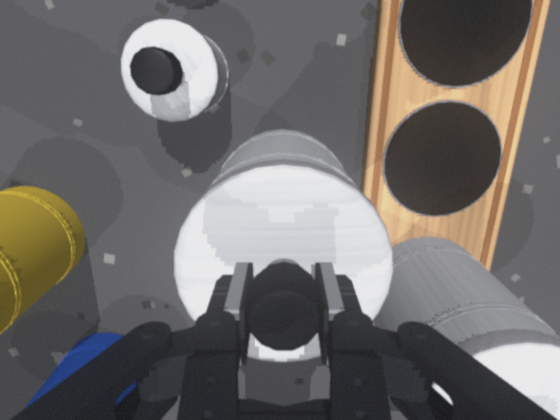

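The wrist view shows XL held upright, with pad 1 at about (442,158) and pad 2 at about (465,25). S is at (170,70). I'll measure pad 1 here.

```bash
cat >> h.py <<'E'
def wpad(W,guess):
    u=proj(W,[guess[0],guess[1],.021])[0].astype(int)
    r=cv2.GaussianBlur(W["img"],(0,0),.7)[:,:,2]
    l=cv2.connectedComponents((r<95).astype(np.uint8))[1]; m=(l==l[u[1],u[0]]).astype(np.uint8)
    cs=max(cv2.findContours(m,0,1)[0],key=cv2.contourArea); w=np.array([onplane(W,p,.021)[:2] for p in cs.reshape(-1,2)],np.float32)
    c,r=cv2.minEnclosingCircle(w); print("pad",u,np.round(c,4),"mean",w.mean(0).round(4),"diam",round(2000*r,1),m.sum(),cv2.boundingRect(cs))
E
python3 - <<'E'
from h import *
W=cam("wrist"); wpad(W,(.658,-.156)); wristfit(W,.072,(.4435,-.0845),.0335)
E
```

```text
pad [443 163] [ 0.6565 -0.1541] mean [ 0.6565 -0.1529] diam 99.2 10093 (385, 102, 115, 113)
lid [ 0.4425 -0.0826] diam 64.4
knob [ 0.4449 -0.0836] diam 30.4 (131, 48, 52, 47)
```

Call:
{"method": "send_rows", "body": {"plan": [[0,4,0,0,0,0],[0,14,-1,0,0,0],[0,30,-3,0,0,0],[0,50,-6,0,0,0],[0,71,-8,0,0,0],[0,92,-10,0,0,0],[0,111,-12,0,0,0],[0,126,-13,0,0,0],[0,134,-14,0,0,0],[0,137,-14,0,0,0]]}}

```text
clock: 9.6
tcp_pos: [0.657, -0.1561, 0.1979]
orientation: [0.5, 0.5, 0.501, -0.5]
wrist_force: [-0.0, -0.7, -3.8]
finger_gap: 0.026
```

```bash
python3 w.py xl4 wrist side
```

```text
9.6 [ 0.657  -0.1561  0.1979] [-0.  -0.7 -3.8] 0.026
```

View pics/xl4_wrist.png

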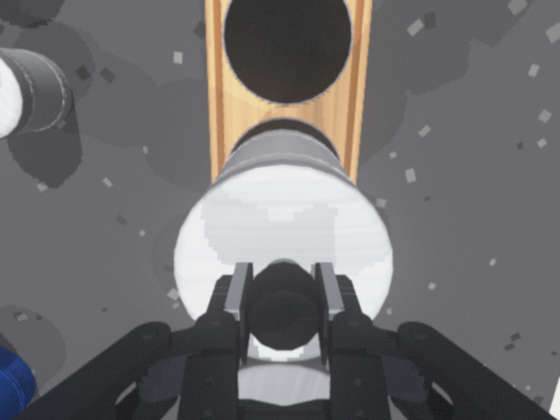

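View pics/xl4_side.png

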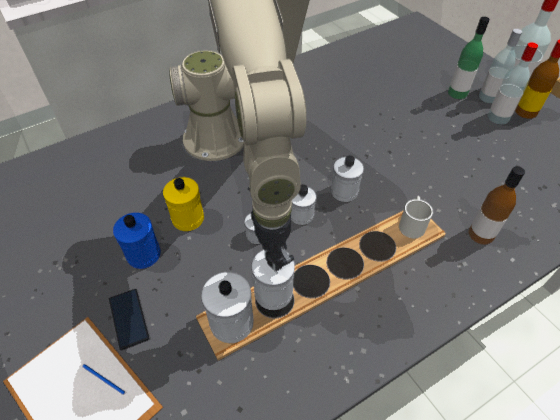

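XL hangs over pad 1, clear of the big canister. Now I lower it slowly.

Call:
{"method": "send_rows", "body": {"plan": [[3,0,0,0,0,0],[8,0,0,0,0,0],[14,0,0,0,0,0],[20,0,0,0,0,0],[25,0,0,0,0,0],[29,0,0,0,0,0],[32,0,0,0,0,0],[34,0,0,0,0,0],[35.5,0,0,0,0,0],[36.5,0,0,0,0,0]]}}

```text
clock: 10.95
tcp_pos: [0.6568, -0.1562, 0.1618]
orientation: [0.5, 0.5, 0.5, -0.5]
wrist_force: [0.3, -0.4, -2.4]
finger_gap: 0.0263
```

Call:
{"method": "send_rows", "body": {"plan": [[0.3,0,0,0,0,0],[0.6,0,0,0,0,0],[0.8,0,0,0,0,0],[0.8,0,0,0,0,0],[0.8,0,0,0,0,0],[0.8,0,0,0,0,0],[0.8,0,0,0,0,0],[0.8,0,0,0,0,0],[0.8,0,0,0,0,0],[0.8,0,0,0,0,0]]}}

```text
clock: 12.2
tcp_pos: [0.6568, -0.1563, 0.1617]
orientation: [0.501, 0.5, 0.5, -0.5]
wrist_force: [-3.8, 1.2, 4.7]
finger_gap: 0.0264
```

It has touched down: the force changed from -3.6 to +4.7 N. Release and rise.

Call:
{"method": "send_rows", "body": {"plan": [[0,0,0,0,0,0],[0,0,0,0,0,0],[0,0,0,0,0,0],[0,0,0,0,0,0],[-2,0,0,0,0,0],[-10,0,0,0,0,0],[-25,0,0,0,0,0],[-45,0,0,0,0,0],[-65,0,0,0,0,0],[-72,0,0,0,0,0]], "claw": 65}}

```text
clock: 13.45
tcp_pos: [0.6576, -0.1565, 0.2358]
orientation: [0.502, 0.5, 0.499, -0.499]
wrist_force: [0.1, 0.4, -0.1]
finger_gap: 0.0649
```

```bash
python3 w.py xl5 wrist
python3 - <<'E'
from h import *
W=cam("wrist"); wristfit(W,.156,(.657,-.155),.05); wpad(W,(.6605,-.0445))
E
```

```text
13.45 [ 0.6576 -0.1565  0.2358] [ 0.1  0.4 -0.1] 0.0649
lid [ 0.6557 -0.1554] diam 97.3
knob [ 0.6553 -0.153 ] diam 31.4 (257, 205, 47, 54)
pad [286  43] [ 0.6596 -0.0428] mean [ 0.6595 -0.0447] diam 99.0 9467 (229, 0, 113, 100)
```

View pics/xl5_wrist.png

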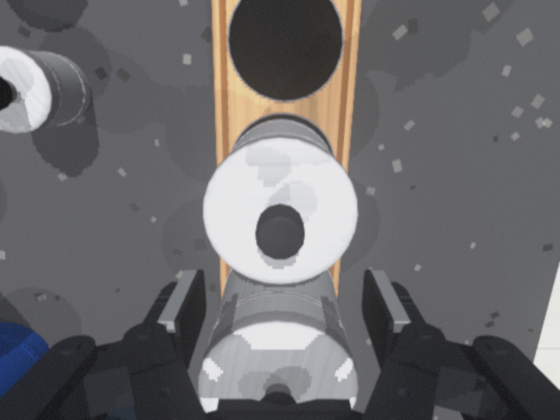

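XL stands upright at (.6557,-.1554) against the pad's (.6565,-.154), so it is centred. Next is L.

Call:
{"method": "send_rows", "body": {"plan": [[0,-8,-15,0,0,0],[0,-30,-55,0,0,0],[3,-58,-105,0,0,0],[6,-88,-160,0,0,0],[9,-118,-215,0,0,0],[12,-148,-270,0,0,0],[15,-175,-320,0,0,0],[16,-200,-363,0,0,0],[16,-213,-387,0,0,0],[16,-216,-392,0,0,0]]}}

```text
clock: 14.8
tcp_pos: [0.4388, 0.2367, 0.2165]
orientation: [0.501, 0.499, 0.501, -0.499]
wrist_force: [-0.2, 0.5, 0.4]
finger_gap: 0.0649
```

```bash
python3 w.py l1 wrist
python3 - <<'E'
from h import *
W=cam("wrist"); wristfit(W,.114,(.4417,.2355),.0445)
E
```

```text
14.8 [0.4388 0.2367 0.2165] [-0.2  0.5  0.4] 0.0649
lid [0.4409 0.2376] diam 87.3
knob [0.4412 0.2397] diam 29.6 (266, 195, 42, 46)
```

View pics/l1_wrist.png

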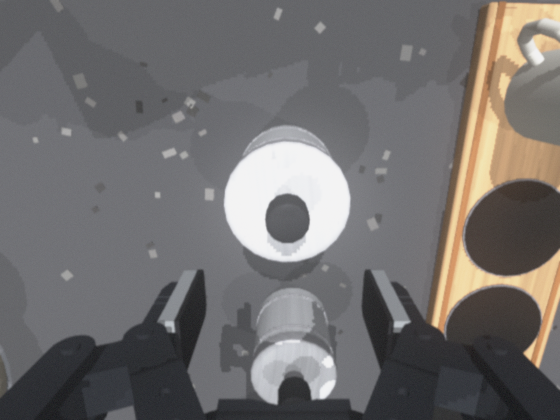

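Call:
{"method": "send_rows", "body": {"plan": [[10,1,0,0,0,0],[25,3,0,0,0,0],[40,3,0,0,0,0],[55,3,0,0,0,0],[68,3,0,0,0,0],[79,3,0,0,0,0],[87,3,0,0,0,0],[93,3,0,0,0,0],[97,3,0,0,0,0],[97,3,0,0,0,0]]}}

```text
clock: 16.15
tcp_pos: [0.4431, 0.2356, 0.1199]
orientation: [0.5, 0.5, 0.5, -0.5]
wrist_force: [0.3, 0.3, -0.7]
finger_gap: 0.065
```

Call:
{"method": "send_rows", "body": {"plan": [[0,0,0,0,0,0],[0,0,0,0,0,0],[0,0,0,0,0,0],[0,0,0,0,0,0],[0,0,0,0,0,0],[0,0,0,0,0,0],[0,0,0,0,0,0],[0,0,0,0,0,0],[0,0,0,0,0,0],[0,0,0,0,0,0]], "claw": 20}}

```text
clock: 17.4
tcp_pos: [0.4431, 0.2357, 0.1204]
orientation: [0.5, 0.5, 0.5, -0.5]
wrist_force: [-3.5, -0.1, 5.5]
finger_gap: 0.0258
```

Call:
{"method": "send_rows", "body": {"plan": [[-2,0,0,0,0,0],[-6,0,0,0,0,0],[-12,0,0,0,0,0],[-20,0,0,0,0,0],[-30,0,0,0,0,0],[-40,0,0,0,0,0],[-48,0,0,0,0,0],[-54,0,0,0,0,0],[-57,0,0,0,0,0],[-58,0,0,0,0,0]]}}

```text
clock: 18.65
tcp_pos: [0.4432, 0.2356, 0.1781]
orientation: [0.5, 0.5, 0.5, -0.5]
wrist_force: [-0.2, -0.2, -2.3]
finger_gap: 0.0261
```

```bash
python3 w.py l2 wrist
```

```text
18.65 [0.4432 0.2356 0.1781] [-0.2 -0.2 -2.3] 0.0261
```

View pics/l2_wrist.png

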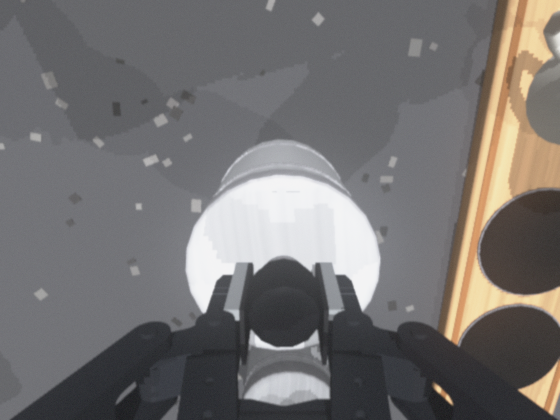

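Call:
{"method": "send_rows", "body": {"plan": [[0,4,4,0,0,0],[0,13,12,0,0,0],[0,28,26,0,0,0],[0,46,42,0,0,0],[0,66,60,0,0,0],[0,85,78,0,0,0],[0,103,94,0,0,0],[0,117,107,0,0,0],[0,125,114,0,0,0],[0,127,116,0,0,0]]}}

```text
clock: 19.95
tcp_pos: [0.5707, 0.1194, 0.1778]
orientation: [0.5, 0.5, 0.5, -0.5]
wrist_force: [-0.5, -0.4, -3.0]
finger_gap: 0.0261
```

Call:
{"method": "send_rows", "body": {"plan": [[0,2,4,0,0,0],[0,8,15,0,0,0],[0,19,34,0,0,0],[0,32,58,0,0,0],[0,46,84,0,0,0],[0,60,110,0,0,0],[0,72,132,0,0,0],[0,82,150,0,0,0],[0,88,160,0,0,0],[0,90,163,0,0,0]]}}

```text
clock: 21.2
tcp_pos: [0.6608, -0.0436, 0.1778]
orientation: [0.5, 0.5, 0.5, -0.5]
wrist_force: [0.6, 0.6, -2.8]
finger_gap: 0.026
```

```bash
python3 w.py l3 wrist side
```

```text
21.2 [ 0.6608 -0.0436  0.1778] [ 0.6  0.6 -2.8] 0.026
```

View pics/l3_wrist.png

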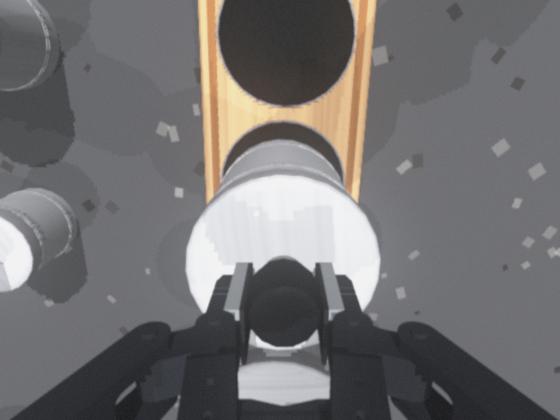

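View pics/l3_side.png

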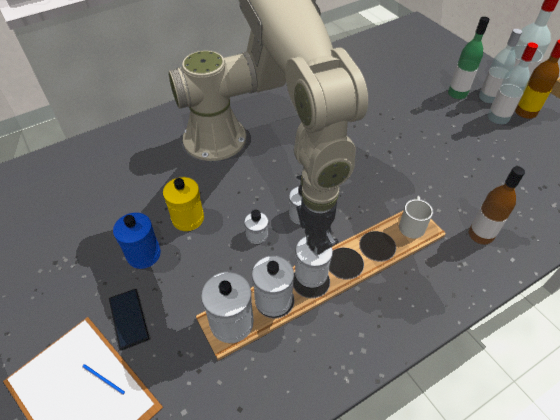

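L is over pad 2 and clear of XL. Lower it (about 36.4 mm to go), then release.

Call:
{"method": "send_rows", "body": {"plan": [[3,-1,0,0,0,0],[9,-1,0,0,0,0],[16,-1,0,0,0,0],[23,-1,0,0,0,0],[29,-1,0,0,0,0],[33,-1,0,0,0,0],[35,-1,0,0,0,0],[36,-1,0,0,0,0],[36.6,-1,0,0,0,0],[37,-1,0,0,0,0]]}}

```text
clock: 22.55
tcp_pos: [0.6597, -0.0432, 0.1415]
orientation: [0.5, 0.5, 0.5, -0.5]
wrist_force: [-1.8, 0.1, 1.3]
finger_gap: 0.026
```

Call:
{"method": "send_rows", "body": {"plan": [[0,0,0,0,0,0],[0,0,0,0,0,0],[0,0,0,0,0,0],[0,0,0,0,0,0],[-2,0,0,0,0,0],[-10,0,0,0,0,0],[-25,0,0,0,0,0],[-45,0,0,0,0,0],[-65,0,0,0,0,0],[-80,0,0,0,0,0]], "claw": 65}}

```text
clock: 23.8
tcp_pos: [0.6601, -0.0432, 0.2233]
orientation: [0.501, 0.5, 0.5, -0.499]
wrist_force: [-0.8, -0.2, 0.4]
finger_gap: 0.0653
```

```bash
python3 w.py l4 wrist
python3 - <<'E'
from h import *
W=cam("wrist"); wristfit(W,.135,(.6595,-.0425),.0445); wpad(W,(.6632,.068))
E
```

```text
23.8 [ 0.6601 -0.0432  0.2233] [-0.8 -0.2  0.4] 0.0653
lid [ 0.6576 -0.0416] diam 86.6
knob [ 0.6573 -0.0391] diam 31.0 (255, 198, 46, 51)
pad [285  43] [0.6622 0.0691] mean [0.6624 0.067 ] diam 99.1 9964 (227, 0, 116, 103)
```

View pics/l4_wrist.png

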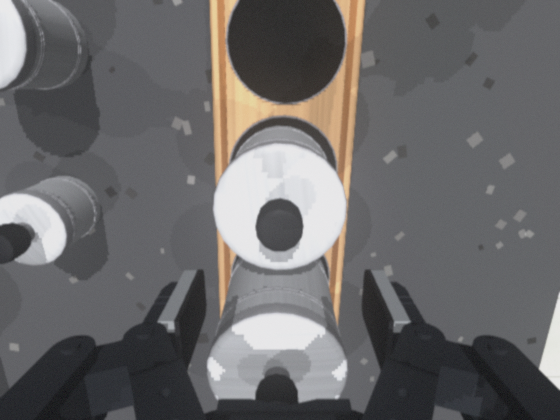

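L stands at (.6576,-.0416) against the pad's (.6592,-.042). Next is M.

Call:
{"method": "send_rows", "body": {"plan": [[0,-10,-5,0,0,0],[0,-32,-17,0,0,0],[0,-62,-33,0,0,0],[4,-96,-51,0,0,0],[8,-130,-69,0,0,0],[12,-162,-86,0,0,0],[16,-188,-100,0,0,0],[18,-205,-109,0,0,0],[18,-211,-112,0,0,0],[18,-211,-112,0,0,0]]}}

```text
clock: 25.15
tcp_pos: [0.448, 0.0687, 0.2028]
orientation: [0.5, 0.5, 0.5, -0.5]
wrist_force: [-0.0, 0.8, 0.2]
finger_gap: 0.065
```

```bash
python3 w.py m1 wrist
python3 - <<'E'
from h import *
W=cam("wrist"); wristfit(W,.093,(.449,.069),.039)
E
```

```text
25.15 [0.448  0.0687 0.2028] [-0.   0.8  0.2] 0.065
lid [0.4481 0.0704] diam 76.6
knob [0.448 0.072] diam 29.5 (263, 191, 40, 45)
```

View pics/m1_wrist.png

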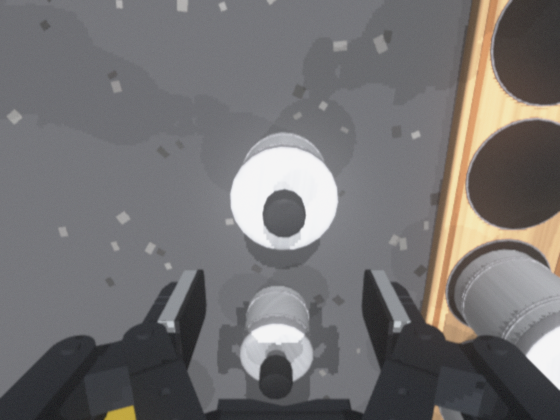

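M is centred in the wrist view at (284,197), with S behind it at (277,360). Descend and grip.

Call:
{"method": "send_rows", "body": {"plan": [[10,0,0,0,0,0],[25,0,-1,0,0,0],[42,0,-1,0,0,0],[58,0,-1,0,0,0],[73,0,-1,0,0,0],[85,0,-1,0,0,0],[94,0,-1,0,0,0],[100,0,-1,0,0,0],[104,0,-1,0,0,0],[104,0,-1,0,0,0]]}}

```text
clock: 26.5
tcp_pos: [0.4484, 0.0696, 0.099]
orientation: [0.5, 0.5, 0.5, -0.5]
wrist_force: [0.2, 0.3, 0.6]
finger_gap: 0.0645
```

Call:
{"method": "send_rows", "body": {"plan": [[0,0,0,0,0,0],[0,0,0,0,0,0],[0,0,0,0,0,0],[0,0,0,0,0,0],[0,0,0,0,0,0],[0,0,0,0,0,0],[0,0,0,0,0,0],[0,0,0,0,0,0],[0,0,0,0,0,0],[0,0,0,0,0,0]], "claw": 20}}

```text
clock: 27.75
tcp_pos: [0.4486, 0.0696, 0.0995]
orientation: [0.5, 0.5, 0.5, -0.5]
wrist_force: [-1.7, -0.7, 5.7]
finger_gap: 0.0259
```

Call:
{"method": "send_rows", "body": {"plan": [[-2,0,0,0,0,0],[-6,0,0,0,0,0],[-12,0,0,0,0,0],[-20,0,0,0,0,0],[-30,0,0,0,0,0],[-40,0,0,0,0,0],[-48,0,0,0,0,0],[-54,0,0,0,0,0],[-57,0,0,0,0,0],[-58,0,0,0,0,0]]}}

```text
clock: 29.0
tcp_pos: [0.4484, 0.0696, 0.157]
orientation: [0.5, 0.5, 0.5, -0.5]
wrist_force: [-0.3, -0.2, -2.5]
finger_gap: 0.0264
```

```bash
python3 w.py m2 wrist
python3 - <<'E'
from h import *
W=cam("wrist"); wpad(W,(.6625,.069))
E
```

```text
29.0 [0.4484 0.0696 0.157 ] [-0.3 -0.2 -2.5] 0.0264Traceback (most recent call last):
  File "<stdin>", line 2, in <module>
  File "h.py", line 46, in wpad
    l=cv2.connectedComponents((r<95).astype(np.uint8))[1]; m=(l==l[u[1],u[0]]).astype(np.uint8)
                                                                 ~^^^^^^^^^^^
IndexError: index 560 is out of bounds for axis 1 with size 560
```

View pics/m2_wrist.png

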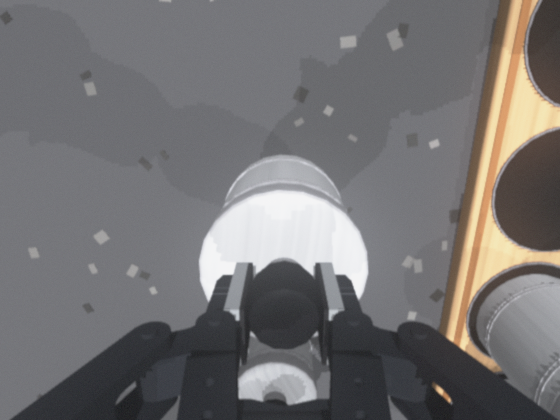

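Call:
{"method": "send_rows", "body": {"plan": [[0,4,0,0,0,0],[0,18,0,0,0,0],[0,42,0,0,0,0],[0,73,0,0,0,0],[0,107,0,0,0,0],[0,141,0,0,0,0],[0,172,0,0,0,0],[0,196,0,0,0,0],[0,210,0,0,0,0],[0,214,0,0,0,0]]}}

```text
clock: 30.35
tcp_pos: [0.6638, 0.0697, 0.1559]
orientation: [0.5, 0.5, 0.5, -0.5]
wrist_force: [-1.2, 0.4, -2.1]
finger_gap: 0.0263
```

```bash
python3 w.py m3 wrist
python3 - <<'E'
from h import *
W=cam("wrist"); wpad(W,(.6660,.181))
E
```

```text
30.35 [0.6638 0.0697 0.1559] [-1.2  0.4 -2.1] 0.0263
pad [287  34] [0.6651 0.1811] mean [0.6652 0.1747] diam 98.2 13190 (214, 0, 145, 109)
```

View pics/m3_wrist.png

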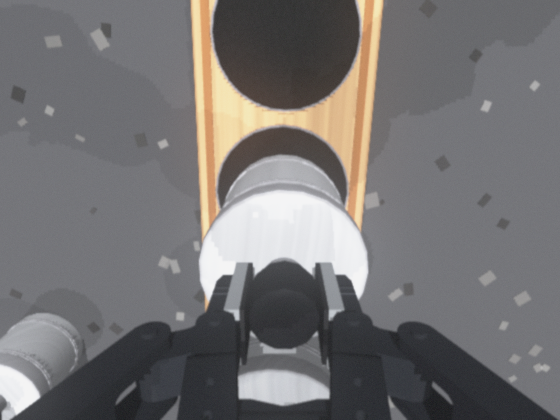

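M is over pad 3. Lower by the same 37 mm.

Call:
{"method": "send_rows", "body": {"plan": [[3,0,0,0,0,0],[9,0,0,0,0,0],[16,0,0,0,0,0],[23,0,0,0,0,0],[29,0,0,0,0,0],[33,0,0,0,0,0],[35,0,0,0,0,0],[36,0,0,0,0,0],[36.6,0,0,0,0,0],[37,0,0,0,0,0]]}}

```text
clock: 31.7
tcp_pos: [0.6626, 0.0699, 0.1206]
orientation: [0.501, 0.5, 0.5, -0.499]
wrist_force: [-1.4, -0.3, 1.4]
finger_gap: 0.0263
```

Call:
{"method": "send_rows", "body": {"plan": [[0,0,0,0,0,0],[0,0,0,0,0,0],[0,0,0,0,0,0],[0,0,0,0,0,0],[-2,0,0,0,0,0],[-10,0,0,0,0,0],[-25,0,0,0,0,0],[-45,0,0,0,0,0],[-65,0,0,0,0,0],[-80,0,0,0,0,0]], "claw": 65}}

```text
clock: 32.95
tcp_pos: [0.663, 0.0699, 0.2023]
orientation: [0.501, 0.5, 0.5, -0.499]
wrist_force: [0.5, -0.4, -0.4]
finger_gap: 0.0645
```

```bash
python3 w.py m4 wrist
python3 - <<'E'
from h import *
W=cam("wrist"); wristfit(W,.114,(.6625,.0705),.039); wpad(W,(.6660,.181))
E
```

```text
32.95 [0.663  0.0699 0.2023] [ 0.5 -0.4 -0.4] 0.0645
lid [0.6618 0.0703] diam 76.6
knob [0.662  0.0728] diam 30.7 (258, 201, 45, 50)
pad [285  41] [0.665  0.1812] mean [0.6649 0.1783] diam 98.6 10882 (223, 0, 123, 105)
```

View pics/m4_wrist.png

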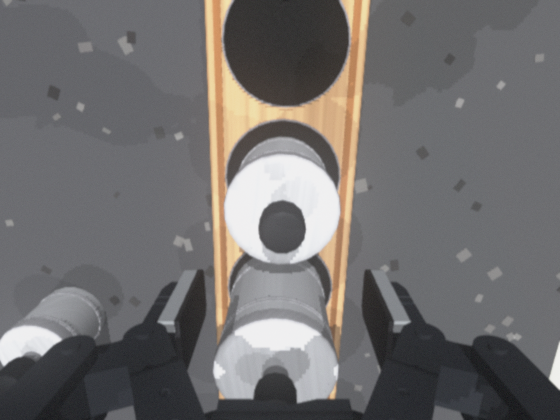

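M is on pad 3: (.6618,.0703) against about (.662,.070). Next is S.

Call:
{"method": "send_rows", "body": {"plan": [[0,-10,6,0,0,0],[0,-34,22,0,0,0],[0,-66,45,0,0,0],[0,-100,69,0,0,0],[2,-135,93,0,0,0],[5,-168,116,0,0,0],[9,-196,135,0,0,0],[12,-214,148,0,0,0],[12,-220,152,0,0,0],[12,-220,152,0,0,0]]}}

```text
clock: 34.3
tcp_pos: [0.4422, -0.0824, 0.1878]
orientation: [0.5, 0.5, 0.5, -0.5]
wrist_force: [0.6, -0.2, -0.2]
finger_gap: 0.065
```

```bash
python3 w.py q1 wrist
python3 - <<'E'
from h import *
W=cam("wrist"); wristfit(W,.072,(.4425,-.0825),.0335)
E
```

```text
34.3 [ 0.4422 -0.0824  0.1878] [ 0.6 -0.2 -0.2] 0.065
lid [ 0.4417 -0.0777] diam 73.3Traceback (most recent call last):
  File "<stdin>", line 2, in <module>
  File "h.py", line 40, in wristfit
    lab=l[u[1]-12:u[1]+12,u[0]-12:u[0]+12]; i=np.bincount(lab[lab>0]).argmax()
                                              ~~~~~~~~~~~~~~~~~~~~~~~~~~~~~~^^
ValueError: attempt to get argmax of an empty sequence
```

View pics/q1_wrist.png

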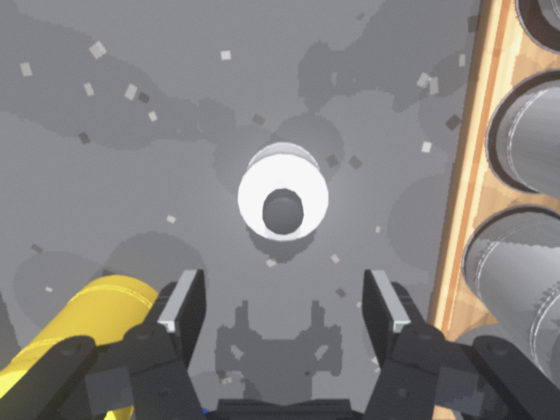

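The lid mask leaked onto the bright body (73 mm instead of 67), so that reading is off. By eye the lid spans columns 238–328 and its bottom is at 241. I'll recompute from those edges.

Run:
```python
from h import *
W=cam("wrist"); g=W["img"].min(2)
for t in (200,225,240):
    l=cv2.connectedComponents((g>t).astype(np.uint8))[1]; i=l[180,283]
    h=cv2.convexHull(max(cv2.findContours((l==i).astype(np.uint8),0,1)[0],key=cv2.contourArea)).reshape(-1,2)
    w=np.array([onplane(W,p,.072)[:2] for p in h],np.float32); print(t,cv2.minEnclosingCircle(w),cv2.boundingRect(h))
for uv in((238,196),(328,196),(283,241),(283,196)): print(uv,onplane(W,uv,.072).round(4))
print(onplane(W,(283,212),.106).round(4))
```

```text
200 ((0.44204211235046387, -0.08107548952102661), 0.033596500754356384) (237, 154, 90, 86)
225 ((0.44138452410697937, -0.08155141025781631), 0.03260244056582451) (237, 155, 89, 83)
240 ((0.4414830207824707, -0.08164442330598831), 0.03214462473988533) (237, 155, 89, 81)
(238, 196) [ 0.4103 -0.0797  0.072 ]
(328, 196) [ 0.4752 -0.0795  0.072 ]
(283, 241) [ 0.4428 -0.1149  0.072 ]
(283, 196) [ 0.4428 -0.0796  0.072 ]
[ 0.4428 -0.0798  0.106 ]
```

Call:
{"method": "send_rows", "body": {"plan": [[10,0,0,0,0,0],[26,0,-1,0,0,0],[43,0,-1,0,0,0],[60,0,-1,0,0,0],[76,0,-1,0,0,0],[90,0,-1,0,0,0],[100,0,-1,0,0,0],[106,0,-1,0,0,0],[110,0,-1,0,0,0],[110,0,-1,0,0,0]]}}

```text
clock: 35.7
tcp_pos: [0.4427, -0.0814, 0.078]
orientation: [0.5, 0.5, 0.5, -0.5]
wrist_force: [0.1, 0.4, -0.7]
finger_gap: 0.0652
```

Call:
{"method": "send_rows", "body": {"plan": [[0,0,0,0,0,0],[0,0,0,0,0,0],[0,0,0,0,0,0],[0,0,0,0,0,0],[0,0,0,0,0,0],[0,0,0,0,0,0],[0,0,0,0,0,0],[0,0,0,0,0,0],[0,0,0,0,0,0],[0,0,0,0,0,0]], "claw": 20}}

```text
clock: 36.95
tcp_pos: [0.4428, -0.0815, 0.0784]
orientation: [0.501, 0.5, 0.5, -0.5]
wrist_force: [-1.9, -0.1, 5.0]
finger_gap: 0.0259
```

Call:
{"method": "send_rows", "body": {"plan": [[-2,0,0,0,0,0],[-6,0,0,0,0,0],[-12,0,0,0,0,0],[-20,0,0,0,0,0],[-30,0,0,0,0,0],[-40,0,0,0,0,0],[-48,0,0,0,0,0],[-54,0,0,0,0,0],[-57,0,0,0,0,0],[-58,0,0,0,0,0]]}}

```text
clock: 38.2
tcp_pos: [0.4426, -0.0814, 0.136]
orientation: [0.5, 0.5, 0.5, -0.5]
wrist_force: [0.2, -0.0, -0.8]
finger_gap: 0.026
```

```bash
python3 w.py q2 wrist
```

```text
38.2 [ 0.4426 -0.0814  0.136 ] [ 0.2 -0.  -0.8] 0.026
```

View pics/q2_wrist.png

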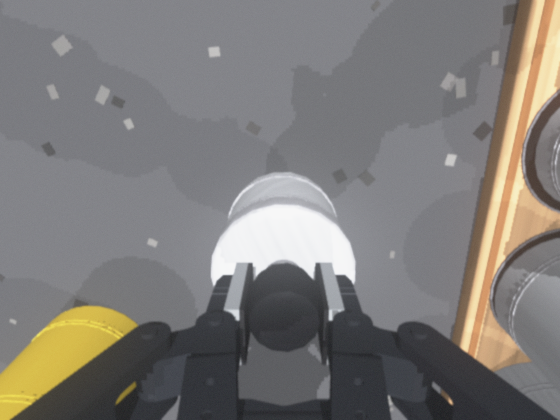

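Call:
{"method": "send_rows", "body": {"plan": [[0,1,-5,0,0,0],[0,5,-22,0,0,0],[0,11,-52,0,0,0],[0,19,-90,0,0,0],[0,28,-131,0,0,0],[0,37,-172,0,0,0],[0,45,-210,0,0,0],[0,52,-240,0,0,0],[0,56,-257,0,0,0],[0,57,-262,0,0,0]]}}

```text
clock: 39.5
tcp_pos: [0.4991, 0.1813, 0.1356]
orientation: [0.501, 0.499, 0.501, -0.5]
wrist_force: [0.4, 0.1, -1.6]
finger_gap: 0.0262
```

```bash
python3 w.py q3 wrist
python3 - <<'E'
from h import *
W=cam("wrist"); wpad(W,(.6650,.1815))
E
```

```text
39.5 [0.4991 0.1813 0.1356] [ 0.4  0.1 -1.6] 0.0262
pad [514 200] [0.6649 0.1819] mean [0.6617 0.1833] diam 98.8 12268 (446, 131, 114, 130)
```

View pics/q3_wrist.png

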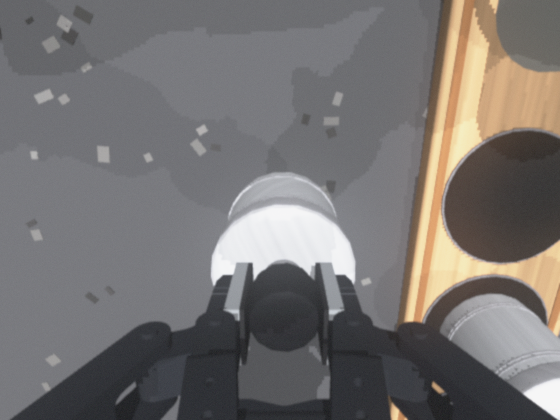

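Pad 4 reads (.6649,.1819), in line with the others; S is still held, and the mug is at the upper right, well off. Move on by dx = 166 mm.

Call:
{"method": "send_rows", "body": {"plan": [[0,4,0,0,0,0],[0,15,0,0,0,0],[0,34,0,0,0,0],[0,58,0,0,0,0],[0,84,0,0,0,0],[0,110,0,0,0,0],[0,134,0,0,0,0],[0,152,0,0,0,0],[0,163,0,0,0,0],[0,166,0,0,0,0]]}}

```text
clock: 40.85
tcp_pos: [0.6659, 0.1803, 0.1356]
orientation: [0.5, 0.5, 0.5, -0.5]
wrist_force: [0.4, -0.3, -1.0]
finger_gap: 0.026
```

```bash
python3 w.py q4 wrist side
```

```text
40.85 [0.6659 0.1803 0.1356] [ 0.4 -0.3 -1. ] 0.026
```

View pics/q4_wrist.png

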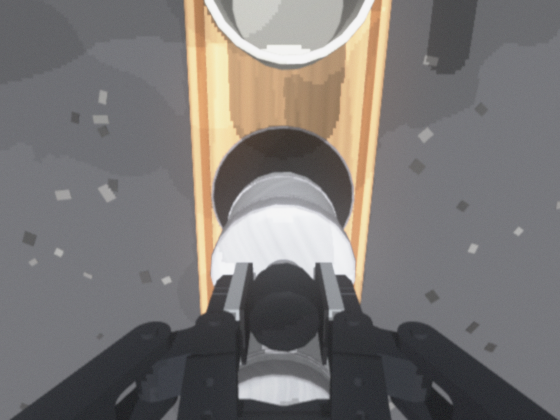

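View pics/q4_side.png

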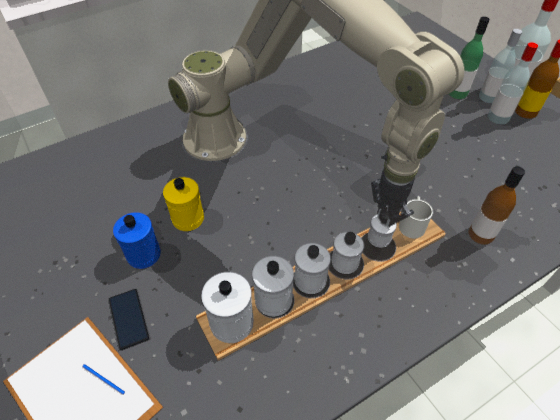

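S is over pad 4. The mug's rim ends clear of the fingers and lies below the gripper's body. Lower.

Call:
{"method": "send_rows", "body": {"plan": [[3,0,0,0,0,0],[9,0,-0.5,0,0,0],[16,0,-0.5,0,0,0],[23,0,-0.5,0,0,0],[29,0,-0.5,0,0,0],[33,0,-0.5,0,0,0],[35,0,-0.5,0,0,0],[36,0,-0.5,0,0,0],[36.6,0,-0.5,0,0,0],[37,0,-0.5,0,0,0]]}}

```text
clock: 42.2
tcp_pos: [0.6654, 0.1814, 0.0995]
orientation: [0.5, 0.5, 0.5, -0.499]
wrist_force: [-1.1, 0.3, 2.9]
finger_gap: 0.0262
```

Call:
{"method": "send_rows", "body": {"plan": [[0,0,0,0,0,0],[0,0,0,0,0,0],[0,0,0,0,0,0],[0,0,0,0,0,0],[-2,0,0,0,0,0],[-10,0,0,0,0,0],[-25,0,0,0,0,0],[-50,0,0,0,0,0],[-80,0,0,0,0,0],[-110,0,0,0,0,0]], "claw": 60}}

```text
clock: 43.45
tcp_pos: [0.6654, 0.1814, 0.2114]
orientation: [0.501, 0.5, 0.5, -0.499]
wrist_force: [0.6, 0.4, -0.2]
finger_gap: 0.0601
```

Call:
{"method": "send_rows", "body": {"plan": [[-5,-10,0,0,0,0],[-10,-35,0,0,0,0],[-15,-70,0,0,0,0],[-20,-110,0,0,0,0],[-20,-150,0,0,0,0],[-20,-185,0,0,0,0],[-20,-210,0,0,0,0],[-20,-225,0,0,0,0],[-20,-230,0,0,0,0],[-20,-230,0,0,0,0]]}}

```text
clock: 44.7
tcp_pos: [0.4356, 0.1811, 0.229]
orientation: [0.5, 0.5, 0.5, -0.5]
wrist_force: [0.6, -0.7, 0.0]
finger_gap: 0.0598
```

```bash
python3 w.py end scene side
python3 - <<'E'
from h import *
A,B=cam("scene"),cam("side")
T=[("xl",.156,(.657,-.156)),("l",.135,(.66,-.0435)),("m",.114,(.662,.069)),("s",.093,(.665,.181)),("big",.174,(.6555,-.2797))]
for k,H,p in T:
  for nm,c in(("scene",A),("side",B)):
    g=cv2.GaussianBlur(c["img"],(0,0),.7).min(2); x,y=proj(c,[*p,H])[0].astype(int)
    l=cv2.connectedComponents((g>160).astype(np.uint8))[1]; lab=l[y-12:y+12,x-15:x+15]; i=np.bincount(lab[lab>0]).argmax()
    h=cv2.convexHull(max(cv2.findContours((l==i).astype(np.uint8),0,1)[0],key=cv2.contourArea)).reshape(-1,2)
    w=np.array([onplane(c,q,H)[:2] for q in h],np.float32); q,r=cv2.minEnclosingCircle(w); print(k,nm,np.round(q,4),round(2000*r,1))
E
```

```text
44.7 [0.4356 0.1811 0.229 ] [ 0.6 -0.7  0. ] 0.0598
xl scene [ 0.6551 -0.1589] 99.3
xl side [ 0.6588 -0.157 ] 99.0
l scene [ 0.6565 -0.045 ] 88.7
l side [ 0.6605 -0.0437] 87.5
m scene [0.6611 0.0663] 76.9
m side [0.6652 0.0675] 76.3
s scene [0.6625 0.1766] 66.4
s side [0.6672 0.1783] 65.5
big scene [ 0.6534 -0.2808] 112.6
big side [ 0.6568 -0.2793] 111.7
```

View pics/end_scene.png

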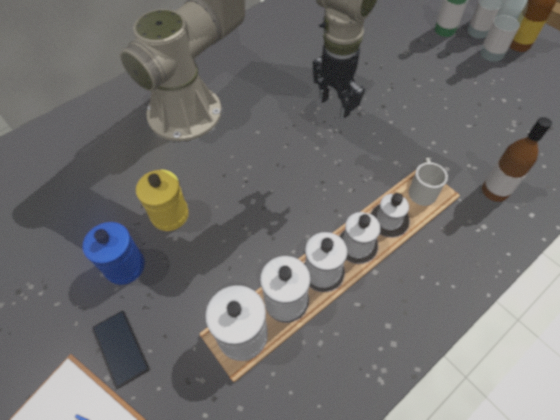

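View pics/end_side.png

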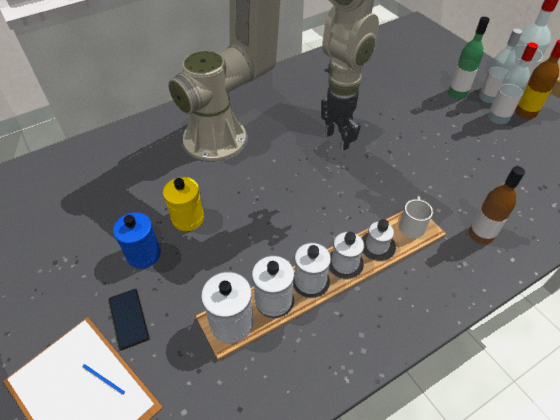

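Both views show the four standing upright in falling size from the big canister, with the mug, bottle and phone unmoved and the arm clear. Compared within each camera, every lid lies within 3 mm of its pad's centre, so I hand in.

```bash
python3 -c "
from workcell import job,get_state
print(get_state()['clock']); print(job.hand_in())"
```

```text
44.9
the job is handed in; nothing more can be done
None
```

All four canisters are back on the stand in order of size from the big one: XL, L, M, then S. I lifted each by its knob, lowered it until the wrist force showed contact, and only then let go. The job was handed in at 44.9 s.

**Last checks:**
- **Position:** comparing lid and pad positions within each fixed camera, every canister is within about 3 mm of its pad's centre. S is the worst, at about 2.9 mm in the scene view.
- **Surroundings:** the final pictures show all four upright and the arm clear of them. The mug, bottle and phone look unmoved. The big canister measures within 1 mm of where it began.
- **Forces:** every wrist force that I read was under 8 N.

**Disagreements:**
- The scene and side cameras differ from each other by about 4 mm in x and 2 mm in y, so I compared positions only within one camera. The wrist camera lay nearest the arm's own readings and set the pick and place points.
- One wrist measurement of S's lid was wrong because the mask spread onto its bright side. I measured it again with a stricter threshold.
- The fingers read 26 mm on the 28 mm knobs every time, but each grip held.

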